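Unhook the tube rack from the mixer cradle

ROBOT

A 6-joint arm with a two-finger parallel gripper is mounted at the origin on the work surface. World frame = base frame: x ahead of the robot, y to its left, z up, the work surface at z = 0. Lengths are in m, angles in rad, forces in N, time in s.
With the tool pointing down it reaches from about 0.375 to 0.9 m from the base axis. Payload 3.1 kg.
Tool frame: the origin (TCP) lies midway between the tips of the shut fingers; the grasp point (between the pads) lies 19 mm behind it (manip.grasp_offset is the distance from the TCP to the grasp point, in m); z points along the fingers, y is the line along which they close (so a half turn about z gives the same grasp; the last joint's range is limited). The gripper opens to 85 mm and grips with 20 to 120 N. Pads are 22 mm wide; open, the fingers measure 114 mm over their backs; the gripper's body (76 mm by 85 mm) begins 54 mm behind the grasp point. The pads swing forward as they close: fully open they stand 13 mm farther back than shut.
Start: joints at [0.929, 0.527, 1.433, -0, 1.181, -0.178], TCP at [0.279, 0.559, 0.211] pointing down, gripper open.
Joint ranges: [-3.08, 3.08], [-0.75, 2.2], [0.22, 2.44], [-1.43, 4.57], [0, 2.65], [-2.85, 2.85]. Speed limits (rad/s): [2.79, 2.79, 3.14, 3.14, 3.14, 3.14].

INTERFACE

Orientations are given as a unit quaternion [x, y, z, w].
In Python, from station import sensors, cams, order, manip gives the robot as it stands.
- The arm moves only by the tool move_arm, never from a script. Its argument "targets" is a list of rows, each an object of numbers: "dx", "dy", "dz": the shift along the world's x, y, z normalised to -1 to 1, where 1 is 25 mm; "rx", "ry", "rz": the turn, a rotation vector about the world's x, y, z normalised to -1 to 1, where 1 is 30 degrees. A call has exactly 10 rows; each row shifts and turns the commanded pose from where the row before left it; what a row does not reach is not made up. A row lasts 1/8 s, in which the tool goes at most 62.5 mm and 10.7 degrees, less where a joint would pass 70% of its speed; a pose out of reach is approached as far as the arm can. A call with a number of a shift or a turn outside -1 to 1 is refused whole. A call with a gripper value outside its range is refused whole. "claw" is the opening in per cent of the stroke, from 0 (shut) to 100 (fully open), set as the call begins (left out, the last holds). The fingers move at their own pace and stop on an object; "newtons" is the grip in N (left out, the last holds). Time passes only in rows, so rows that do not move let the fingers close, or fill a call up. It gives the time, the measured TCP pose, the force, the opening and the grip force at its end, in the units of the state.
- sensors.sense(): the state, without advancing time (a new reading comes with each control period).
- cams.snapshot(name): name is "scene" or "top" or "wrist"; returns the picture (420x560x3 uint8, red, green, blue); there is no depth.
- cams.camera_model(name): a dict with "fx", "fy", "cx", "cy" (pixels), "distortion" ([k1, k2, p1, p2, k3] as OpenCV has them; the pictures are not rectified), "extrinsics" (4x4, takes a point from world to camera coordinates). Camera axes: x right, y down, z forward; pixel columns grow to the right and rows downward; lengths in m; the calibration is good to about 2 mm. A picture is of the moment at which its call begins: read the wrist's pose just before it. camera_model takes no time and is no camera call; for the wrist camera it gives the pose at the moment of the call.
- order.sign_off(): hands the job in; it is judged then, once.
The state is a dict: "t": time; "q": joint angles; "qd": joint speeds; "tau": joint torques, N m; "tcp_pos": TCP position; "tool_rot": TCP orientation; "force": force on the tool from outside, world axes, zero at the start; "ft_torque": the same for the moment, N m; "finger_gap": opening from 0.0 (shut) to 1.0 (fully open); "gripper_force": force on a finger pad.
Only numpy, scipy, OpenCV 4.12 (cv2) and the standard library are available. Lean on these libraries where they do the work, as an engineer would, in place of code of your own. Each camera call takes 0.05 s, during which the arm holds its last target. There are 200 camera calls.

TASK

The blue tube rack is locked in the cradle of the bench mixer: a tongue at its back is tucked under a steel lip and the pins on its two sides sit behind yellow catches. Take it by the black handle, raise its front so that it tips back until the pins are level with the openings in the catches (their height must be felt), draw it out towards the front of the mixer without forcing anything, then lower it gently, without dropping it, until it stands flat in the orange tray. Keep the rack roughly upright throughout and leave the bottle, the flask and the tip box where they are.

Things in the scene. Friction and masses are not known exactly. Their poses are not given: they have to be found in the camera images.
- rack: Loose blue tube rack with capped tubes, 0.3 to 0.55 kg. Origin: centre of its block's underside; x to its back, y left, z up. Block 110 x 80 x 40 mm (x, y, z), tubes up to z = 62. Starts resting in the mixer's cradle. Total length 124 mm with the tongue at the back.
- handle (a point): Centre of the rack's black handle bar, at (-20, 0, 95) mm in the rack's frame. Bar 14 mm thick in x, 64 mm long in y, 22 mm tall, on two thin posts (y = +-26) below it; free space all round it.
- tongue (a point): End of the rack's steel tongue, at its underside: (69, 0, 0) mm in the rack's frame. Tongue: x from 55 to 69, 70 mm wide, 8 mm thick, flush with the underside. The rack tips back pivoting on this edge.
- pins (a point): Midpoint between the two steel side pins, at (-45, 0, 25) mm in the rack's frame, 114 mm in front of the tongue's end. Pins: 8 mm diameter, along y, from y = +-40 to +-52 mm.
- dock: Fixed white bench mixer, 220 x 190 mm, cradle on top. Origin: centre of its underside on the bench; x to its back, its front (-x) roughly faces the robot, z up. Flat cradle floor at z = 60 mm; the rack starts on it, axes parallel, centred within 1 mm; side guides 12 mm high leave 2 mm each side of it. Delicate: over about 25 N of push on mixer, lip or catches counts as forcing.
- lip (a point): Front lower edge of the steel lip at the back of the mixer, at (61, 0, 71.5) mm in its frame: it overhangs the tongue from x = 61 back, 11.5 mm above the floor (3.5 mm over the tongue); lip top 17.5 mm above the floor; back wall at x = 76. It stops the rack going straight up: only the front can be raised, until the tongue is drawn out.
- catches_mid (a point): Point of the mixer at (-55, 0, 60) mm, on the floor midway between the yellow catches (y = +-43 to +-64). Each has a sill (x -59 to -51) in front of a pin and a keeper bar (x -59 to -25) over pin and sill, rigid, with a 11 mm high opening between. Height set by hand, both alike, not reported: to pass, the pins must rise 4 to 22 mm (the unknown) plus 0 to 3 mm; any more presses on the keeper.
- exit (a point): Point of the mixer at (-42, 0, 60) mm on the cradle floor: once the rack's origin has been drawn here (42 mm to the front), keeping it tipped, pins are out of the catches and the tongue out from under the lip, and the rack can be lifted away.
- tray: Fixed orange tray, 170 x 146 mm (x, y), outer height 16 mm, walls and floor 5 mm thick. Origin: centre of its underside on the bench, z up. The rack fits lying with its x along the tray's x, with room to spare.
- bottle: Bystander: loose glass bottle with blue cap, 54 mm diameter, 130 mm tall, origin at its foot.
- flask: Bystander: loose amber conical flask, 104 mm diameter at the foot, 140 mm tall, origin at its foot.
- tipbox: Bystander: loose pipette-tip box with clear lid, 85 x 125 x 70 mm, origin at centre of its underside.
Things that resemble listed ones, but are neither listed nor needed, are in the scene too. There is more than one size of the rack; the one meant has the size given above.

How it is judged:
On the way, in this order (a step that is already met when the one before it is completed fails the run):
1. the rack is tipped back, front raised, with its tongue still under the lip (angle between rack's own z axis and vertical between 0.03 and 0.35 rad and x of rack in the frame of dock above -0.006 m and horizontal distance between rack and dock below 0.025 m), for 0.2 s.
2. the rack is drawn out to the front through the catches, low over the cradle (x of rack in the frame of dock below -0.022 m and z of rack in the frame of dock below 0.1 m and horizontal distance between rack and dock below 0.12 m), for 0.05 s.
3. the rack is lowered into the tray in the gripper's hold, not dropped: still held when its underside is within 7 mm of the tray floor (horizontal distance between rack and tray below 0.05 m and z of rack in the frame of tray below 0.012 m and contact force between rack and the fingers above 1 N), for 0.05 s.
At the end, for the whole second after the job is handed in: The rack stands flat on the floor of the orange tray (underside within 4 mm of it, tilted less than 0.06 rad, centre within 40 mm of the tray's centre), at rest and released (horizontal distance between rack and tray below 0.04 m and z of rack in the frame of tray below 0.009 m and angle between rack's own z axis and vertical below 0.06 rad and linear speed of rack below 0.02 m/s and contact force between rack and the fingers below 0.1 N); the robot touches nothing.
It fails at once if the rack is forced against the mixer, its lip or its catches (over 25 N) (contact force between rack and dock above 25 N).
It fails at once if the gripper or arm pushes on the mixer (over 25 N) (contact force between the arm and dock above 25 N).
It fails at once if the rack is slammed into the tray (over 60 N) (contact force between rack and tray above 60 N).
It fails at once if the rack is tipped far over (more than 0.7 rad) (angle between rack's own z axis and vertical above 0.7 rad).
It fails at once if the bottle, the flask or the tip box is disturbed (moved 20 mm) (distance of any of bottle, flask, tipbox from where it was at the start of the episode above 0.02 m).
It also fails if it takes over 58 s, if anything falls off the work surface, if the arm or the gripper's body presses on something with over 40 N, if the wrist force passes 120 N, or if a joint passes its speed limit or range.

## Working session

There is one attempt and no reset: what is moved stays moved. The work goes in short steps, Python scripts to look and compute and a tool call to move; the robot and the scene stay as the last step left them, time stands still between calls to the robot, and variables do not carry over. Pictures are saved under pics/ and viewed, at most 10 in all, crops included, and the job is handed in when it is done.

Besides the shell and the picture viewer there is one more tool, called after "Emit:" as a command line: name --argument value ..., lists and objects as JSON in quotes. move_arm: Moves the arm, as the interface text tells. Scaled input: -1 to 1 covers 25 mm each way for a shift and 30 degrees each way for a turn. Its arguments: {"type":"object","properties":{"targets":{"type":"array"},"claw":{"type":"number"},"newtons":{"type":"number"}},"required":["targets"]}

```bash
ls; mkdir -p pics
python3 - <<'E'
from station import sensors,cams,manip
import cv2,numpy as np
for n in("scene","top"):
    im=cams.snapshot(n); cv2.imwrite(f"pics/{n}0.png",im[:,:,::-1])
    m=cams.camera_model(n); print(n,m)
s=sensors.sense();print(s, manip.grasp_offset)
E
```

```text
pics
scene {'fx': 514.3894875102914, 'fy': 514.3894875102914, 'cx': 274.88781915117954, 'cy': 207.71902202071337, 'distortion': array([0.02000848, 0.        , 0.        , 0.        , 0.        ]), 'extrinsics': array([[-0.24886703,  0.96850074, -0.00845671,  0.26217419],
       [ 0.70594348,  0.17540826, -0.68620386, -0.32593896],
       [-0.66310557, -0.17674348, -0.72736012,  1.4905461 ],
       [ 0.        ,  0.        ,  0.        ,  1.        ]])}
top {'fx': 523.6803813156764, 'fy': 523.6803813156764, 'cx': 283.19642342203747, 'cy': 214.97536112349817, 'distortion': array([-0.04758698,  0.        ,  0.        ,  0.        ,  0.        ]), 'extrinsics': array([[-0.02268285, -0.99947188, -0.0232689 , -0.0777964 ],
       [-0.99669842,  0.02442263, -0.07743257,  0.60425213],
       [ 0.07795996,  0.02143568, -0.99672602,  1.21953448],
       [ 0.        ,  0.        ,  0.        ,  1.        ]])}
{'t': 0.1, 'q': array([ 9.29495696e-01,  5.28431616e-01,  1.43372271e+00,  7.41232416e-07,
        1.18141345e+00, -1.78485897e-01]), 'qd': array([ 0.00159891, -0.00250776, -0.00427841, -0.00178176,  0.00131201,
        0.00075132]), 'tau': array([-2.48297292e-04, -4.43302417e+01, -1.78587091e+01, -2.51012625e-04,
        3.97566851e-03, -3.19176962e-06]), 'tcp_pos': array([0.27860705, 0.55872925, 0.21031199]), 'tool_rot': array([ 2.29347628e-01,  9.73344076e-01, -9.05618755e-04, -3.93868943e-04]), 'force': array([-0.69342341, -0.03865573,  0.06434616]), 'ft_torque': array([ 0.05458542,  0.01326002, -0.00255439]), 'gripper_force': 0.0, 'finger_gap': 1.000452147821481} 0.0187
```

View pics/scene0.png

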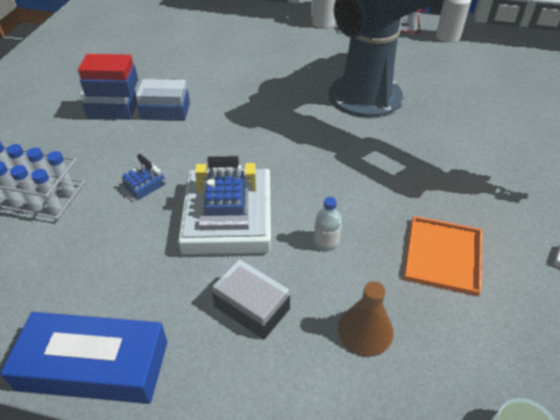

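View pics/top0.png

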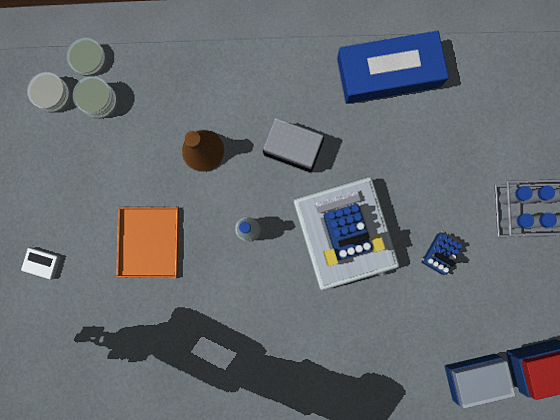

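Scene: the mixer is at (225,210) and the tray at (443,255). In the top view the mixer is at (348,232), the tray at (149,242), the bottle at (247,229), the flask at (203,150) and the tip box at (293,145).

Rack candidates in the top view are the blue rack in the mixer (348,230), the small loose rack (443,253) and the wire rack (530,208). The one in the mixer fits the description, so I'll check it in a close crop.

Run:
```python
import cv2
a=cv2.imread("pics/top0.png")[170:295,285:405]; a=cv2.resize(a,None,fx=4.7,fy=4.7,interpolation=cv2.INTER_CUBIC)
cv2.imwrite("pics/topc.png",a)
b=cv2.imread("pics/scene0.png")[145:260,170:280]; b=cv2.resize(b,None,fx=5,fy=5,interpolation=cv2.INTER_CUBIC)
cv2.imwrite("pics/scenec.png",b)
```

```text
(no output)
```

View pics/topc.png

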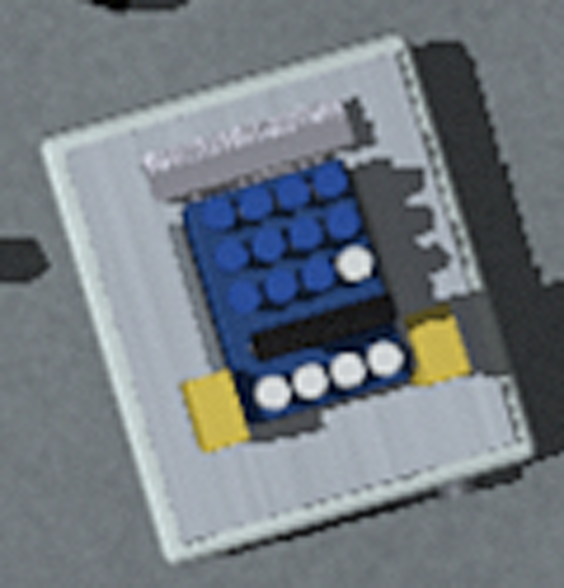

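View pics/scenec.png

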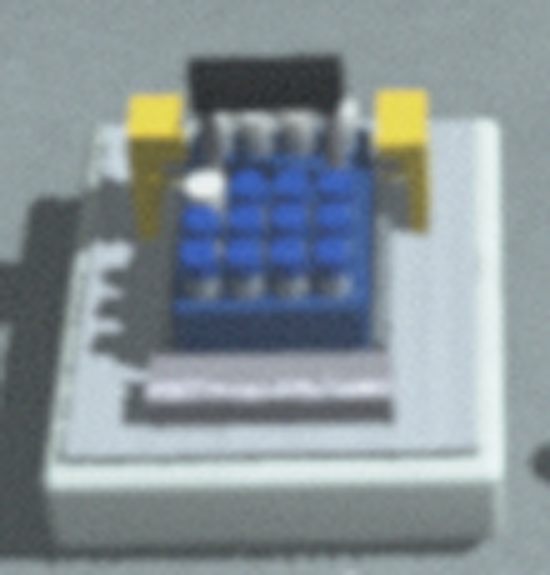

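```bash
cat > h.py <<'E'
import numpy as np,cv2
from scipy.optimize import least_squares
from scipy.spatial.transform import Rotation as R
from station import sensors,cams
def proj(n,P,m=None):
    m=m or cams.camera_model(n); E=m["extrinsics"]
    K=np.array([[m["fx"],0,m["cx"]],[0,m["fy"],m["cy"]],[0,0,1]])
    return cv2.projectPoints(np.asarray(P,float).reshape(-1,1,3),cv2.Rodrigues(E[:3,:3])[0],E[:3,3],K,np.array(m["distortion"]))[0][:,0]
def W(p,L): # p=x,y,yaw
    L=np.asarray(L,float);c,s=np.cos(p[2]),np.sin(p[2])
    return np.c_[p[0]+c*L[:,0]-s*L[:,1],p[1]+s*L[:,0]+c*L[:,1],L[:,2]]
def fit(obs,p0):
    f=lambda p:np.concatenate([(proj(n,W(p,L))-px).ravel() for n,L,px in obs])
    r=least_squares(f,p0,loss="soft_l1"); return r.x,r.fun.reshape(-1,2)
E
python3 - <<'E'
from h import *
T=lambda a:np.array(a)/4.7+[285,170]-.4
S=lambda a:np.array(a)/5+[170,145]-.4
C=[[.11,.095,.06],[.11,-.095,.06],[-.11,-.095,.06],[-.11,.095,.06]]
obs=[("top",C,T([(42,146),(402,37),(532,452),(170,560)])),("scene",[C[0],C[1],C[3]],S([(500,480),(50,485),(497,120)]))]
p,r=fit(obs,[.6,-.2,.3]);print("dock",p.round(4),np.degrees(p[2]));print(r.round(1).tolist())
# handle top face corners in dock frame (x -.027..-.013,y+-.032,z .166)
H=[[-.013,.032,.166],[-.013,-.032,.166],[-.027,-.032,.166],[-.027,.032,.166]]
ob2=[("top",H,T([(250,333),(388,295),(396,325),(254,360)])),("scene",[H[0],H[1]],S([(342,62),(190,65)]))]
p2,r2=fit(ob2,p);print("rackfit",p2.round(4),np.degrees(p2[2]));print(r2.round(1).tolist())
for n,pp in(("dock",p),("rack",p2)): print(n,"handle",W(pp,[[-.02,0,.155]]).round(4),"tongue",W(pp,[[.069,0,.06]]).round(4))
Tc=[[.085,.073,.016],[.085,-.073,.016],[-.085,-.073,.016],[-.085,.073,.016]]
sc=[(413,218),(482,229),(480,292),(404,263)]
# scene: robot far side = -x ; top-left (413,218) -> x-,y-
ob3=[("top",Tc,[(118,207),(178,207),(178,277),(117,277)]),("scene",[Tc[2],Tc[3],Tc[0],Tc[1]],sc)]
p3,r3=fit(ob3,[.6,.25,0]);print("tray",p3.round(4),np.degrees(p3[2]));print(r3.round(1).tolist())
for n,px,z in(("bottle",(248,228),.13),("flask",(193,139),.14)):
    q,_=fit([("top",[[0,0,z]],[px])],[.6,.1,0]);print(n,q[:2])
s=sensors.sense();print(R.from_quat(s["tool_rot"]).as_matrix().round(3))
E
```

```text
dock [ 0.5585 -0.235   0.2684] 15.378033428989157
[[-1.5, -3.2], [0.7, -3.7], [2.0, -0.4], [-0.8, 0.8], [1.3, -1.2], [-2.6, -0.5], [0.8, -2.1]]
rackfit [ 0.5553 -0.2358  0.2275] 13.034074610521152
[[-0.1, -0.2], [0.2, 0.3], [0.3, 0.4], [0.8, 0.6], [0.9, 2.6], [0.1, 1.7]]
dock handle [[ 0.5392 -0.2403  0.155 ]] tongue [[ 0.625  -0.2167  0.06  ]]
rack handle [[ 0.5358 -0.2403  0.155 ]] tongue [[ 0.6225 -0.2203  0.06  ]]
tray [ 0.5464  0.2347 -0.0294] -1.6826210724891766
[[0.7, -0.7], [0.5, -0.4], [-1.0, 0.7], [-0.4, 0.0], [-0.1, -3.0], [-0.5, -0.6], [0.3, -0.1], [0.3, 12.1]]
bottle [ 0.56742584 -0.01747891]
flask [0.76438807 0.0987794 ]
[[-0.895  0.446 -0.001]
 [ 0.446  0.895 -0.002]
 [ 0.    -0.002 -1.   ]]
```

The fits agree on the layout: dock yaw is about 15°, the handle is near (0.537, -0.240, 0.155), and the tray is at (0.546, 0.235). I'll move above the handle to refine that with the wrist camera.

Emit:
move_arm --targets '[{"dx":0.32,"dy":-1,"dz":0.4,"rz":-0.05},{"dx":0.32,"dy":-1,"dz":0.4,"rz":-0.05},{"dx":0.32,"dy":-1,"dz":0.4,"rz":-0.05},{"dx":0.32,"dy":-1,"dz":0.4,"rz":-0.05},{"dx":0.32,"dy":-1,"dz":0.4,"rz":-0.05},{"dx":0.32,"dy":-1,"dz":0.4,"rz":-0.05},{"dx":0.32,"dy":-1,"dz":0.4,"rz":-0.05},{"dx":0.32,"dy":-1,"dz":0.4,"rz":-0.05},{"dx":0.32,"dy":-1,"dz":0.4,"rz":-0.05},{"dx":0.32,"dy":-1,"dz":0.0,"rz":-0.05}]' --claw 100

```text
schema error: expected keys dx, dy, dz, rx, ry, rz
```

Emit:
move_arm --targets '[{"dx":0.32,"dy":-1,"rz":-0.05},{"dx":0.32,"dy":-1,"rz":-0.05},{"dx":0.32,"dy":-1,"rz":-0.05},{"dx":0.32,"dy":-1,"rz":-0.05},{"dx":0.32,"dy":-1,"rz":-0.05},{"dx":0.32,"dy":-1,"rz":-0.05},{"dx":0.32,"dy":-1,"rz":-0.05},{"dx":0.32,"dy":-1,"rz":-0.05},{"dx":0.32,"dy":-1,"rz":-0.05},{"dx":0.32,"dy":-1,"rz":-0.05}]'

```text
schema error: expected keys dx, dy, dz, rx, ry, rz
```

Emit:
move_arm --targets '[{"dx":0.32,"dy":-1,"rz":-0.06},{"dx":0.32,"dy":-1,"rz":-0.06},{"dx":0.32,"dy":-1,"rz":-0.06},{"dx":0.32,"dy":-1,"rz":-0.06},{"dx":0.32,"dy":-1,"rz":-0.06},{"dx":0.32,"dy":-1,"rz":-0.06},{"dx":0.32,"dy":-1,"rz":-0.06},{"dx":0.32,"dy":-1,"rz":-0.06},{"dx":0.32,"dy":-1,"rz":-0.06},{"dx":0.32,"dy":-1,"rz":-0.06}]'

```text
schema error: expected keys dx, dy, dz, rx, ry, rz
```

Run:
```python
from h import *
s=sensors.sense();print(s["t"],s["tcp_pos"].round(4),R.from_quat(s["tool_rot"]).as_matrix().round(3).tolist(),s["q"].round(2))
m=cams.camera_model("wrist");print(m["extrinsics"].round(4).tolist(),m["fx"])
np.save("w1.npy",m,allow_pickle=True)
im=cams.snapshot("wrist");cv2.imwrite("pics/w1.png",im[:,:,::-1])
```

```text
0.1 [0.2786 0.5587 0.2103] [[-0.895, 0.446, -0.001], [0.446, 0.895, -0.002], [0.0, -0.002, -1.0]] [ 0.93  0.53  1.43  0.    1.18 -0.18]
[[0.4462, 0.895, -0.0029, -0.6228], [0.8506, -0.423, 0.3124, -0.041], [0.2783, -0.1419, -0.9499, 0.3797], [0.0, 0.0, 0.0, 1.0]] 319.1044206875672
```

View pics/w1.png

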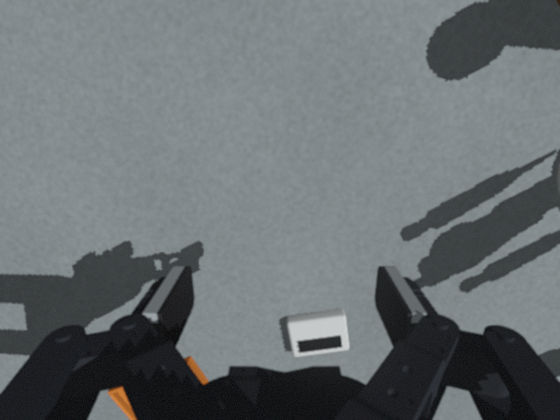

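The moves were refused because every row needs all six keys, so the arm is still at the start. This wrist view shows the fingers at left and right, with the grasp zone near (285,300). I'll resend with complete rows.

Emit:
move_arm --targets '[{"dx":0.32,"dy":-1,"dz":0.4,"rx":0,"ry":0,"rz":-0.05},{"dx":0.32,"dy":-1,"dz":0.4,"rx":0,"ry":0,"rz":-0.05},{"dx":0.32,"dy":-1,"dz":0.4,"rx":0,"ry":0,"rz":-0.05},{"dx":0.32,"dy":-1,"dz":0.4,"rx":0,"ry":0,"rz":-0.05},{"dx":0.32,"dy":-1,"dz":0.4,"rx":0,"ry":0,"rz":-0.05},{"dx":0.32,"dy":-1,"dz":0.4,"rx":0,"ry":0,"rz":-0.05},{"dx":0.32,"dy":-1,"dz":0.4,"rx":0,"ry":0,"rz":-0.05},{"dx":0.32,"dy":-1,"dz":0.4,"rx":0,"ry":0,"rz":-0.05},{"dx":0.32,"dy":-1,"dz":0.4,"rx":0,"ry":0,"rz":-0.05},{"dx":0.32,"dy":-1,"dz":0,"rx":0,"ry":0,"rz":-0.05}]' --claw 100

```text
t: 1.4
tcp_pos: [0.3594, 0.3074, 0.3025]
tool_rot: [0.355, 0.935, 0.001, 0.001]
force: [-0.1, -0.4, -0.5]
finger_gap: 1.002
gripper_force: 0.0
```

Emit:
move_arm --targets '[{"dx":0.32,"dy":-1,"dz":0,"rx":0,"ry":0,"rz":-0.05},{"dx":0.32,"dy":-1,"dz":0,"rx":0,"ry":0,"rz":-0.05},{"dx":0.32,"dy":-1,"dz":0,"rx":0,"ry":0,"rz":-0.05},{"dx":0.32,"dy":-1,"dz":0,"rx":0,"ry":0,"rz":-0.05},{"dx":0.32,"dy":-1,"dz":0,"rx":0,"ry":0,"rz":-0.05},{"dx":0.32,"dy":-1,"dz":0,"rx":0,"ry":0,"rz":-0.05},{"dx":0.32,"dy":-1,"dz":0,"rx":0,"ry":0,"rz":-0.05},{"dx":0.32,"dy":-1,"dz":0,"rx":0,"ry":0,"rz":-0.05},{"dx":0.32,"dy":-1,"dz":0,"rx":0,"ry":0,"rz":-0.05},{"dx":0.32,"dy":-1,"dz":0,"rx":0,"ry":0,"rz":-0.05}]'

```text
t: 2.65
tcp_pos: [0.4381, 0.0576, 0.3016]
tool_rot: [0.474, 0.88, -0.0, 0.0]
force: [-0.5, -0.7, 0.1]
finger_gap: 1.001
gripper_force: 0.0
```

Emit:
move_arm --targets '[{"dx":0.32,"dy":-1,"dz":0,"rx":0,"ry":0,"rz":-0.06},{"dx":0.32,"dy":-1,"dz":0,"rx":0,"ry":0,"rz":-0.06},{"dx":0.32,"dy":-1,"dz":0,"rx":0,"ry":0,"rz":-0.06},{"dx":0.32,"dy":-1,"dz":0,"rx":0,"ry":0,"rz":-0.06},{"dx":0.32,"dy":-1,"dz":0,"rx":0,"ry":0,"rz":-0.06},{"dx":0.32,"dy":-1,"dz":0,"rx":0,"ry":0,"rz":-0.06},{"dx":0.32,"dy":-1,"dz":0,"rx":0,"ry":0,"rz":-0.06},{"dx":0.32,"dy":-1,"dz":0,"rx":0,"ry":0,"rz":-0.06},{"dx":0.32,"dy":-1,"dz":0,"rx":0,"ry":0,"rz":-0.06},{"dx":0,"dy":0,"dz":0,"rx":0,"ry":0,"rz":0}]'

```text
t: 3.9
tcp_pos: [0.5114, -0.168, 0.3011]
tool_rot: [0.594, 0.804, -0.0, 0.0]
force: [1.3, 0.7, -0.0]
finger_gap: 0.999
gripper_force: 0.0
```

Run:
```python
from h import *
s=sensors.sense();print(s["t"],s["tcp_pos"].round(4),R.from_quat(s["tool_rot"]).as_matrix().round(3).tolist(),s["q"].round(2))
m=cams.camera_model("wrist")
np.save("w2.npy",m,allow_pickle=True)
im=cams.snapshot("wrist");cv2.imwrite("pics/w2.png",im[:,:,::-1])
```

```text
3.9 [ 0.5114 -0.168   0.3011] [[-0.294, 0.956, 0.0], [0.956, 0.294, -0.0], [-0.001, 0.0, -1.0]] [-0.52  0.31  1.53 -0.    1.3  -0.82]
```

View pics/w2.png

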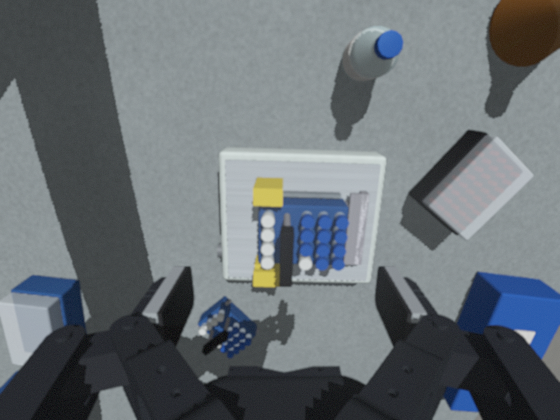

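The wrist view shows the mixer at (220..385, 150..285), the bar at (287,250), the yellow catches at (268,193) and (265,275), the bottle at (375,55) and the tip box at (475,185). I'll take one enlarged crop for accuracy.

Run:
```python
import cv2
a=cv2.imread("pics/w2.png")[140:295,210:395]; cv2.imwrite("pics/w2c.png",cv2.resize(a,None,fx=3.8,fy=3.8,interpolation=cv2.INTER_CUBIC))
```

```text
(no output)
```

View pics/w2c.png

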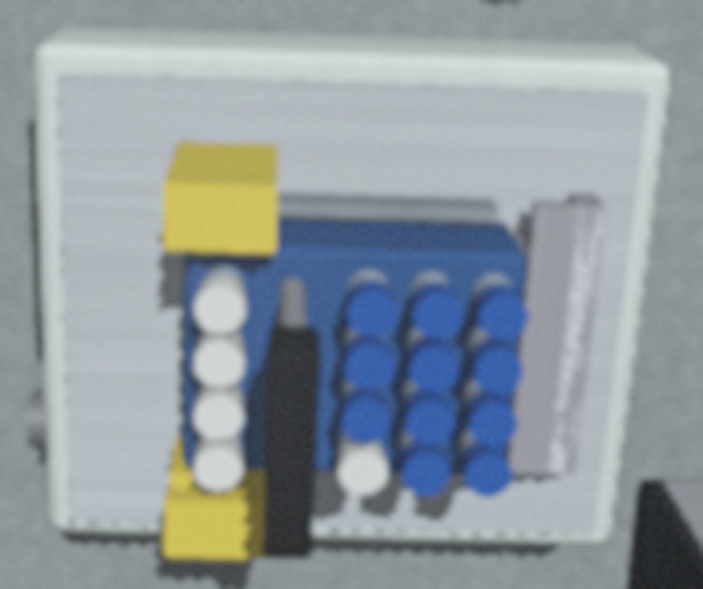

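Run:
```python
from h import *
m=np.load("w2.npy",allow_pickle=True).item()
_p=proj
import h
h.proj=lambda n,P:_p(n,P,m if n=="wrist" else None)
C=lambda a:np.array(a)/3.8+[210,140]-.4
H=[[-.027,-.032,.166],[-.013,-.032,.166],[-.027,.032,.144],[-.013,.032,.144]]
px=C([(266,555),(311,553),(270,330),(318,330)])
p,r=fit([("wrist",H,px)],[.556,-.235,.26]);print("bar",p.round(4),np.degrees(p[2]),r.round(1).tolist(),W(p,[[-.02,0,.155]]).round(4))
for z in(.05,.06):
    L=[[-.11,.095,z],[.11,.095,z],[-.11,-.095,z],[.11,-.095,z]]
    p,r=fit([("wrist",L,C([(40,60),(667,75),(56,533),(607,540)]))],p);print(z,"dock",p.round(4),np.degrees(p[2]),r.round(1).tolist())
# tube caps front row z=.122 centre x -.043? rack block top
T=lambda a:np.array(a)/4.7+[285,170]-.4
# lip front edge z .0775, x=.061,y+-.035?
for n,q in(("w",p),): print(W(q,[[-.02,0,.155]]).round(4))
print((C([(528,203),(513,470)])).round(1),_p("wrist",W(p,[[.061,.04,.0775],[.061,-.04,.0775]]),m).round(1))
print("TCP px",_p("wrist",[[.5114,-.168,.32]],m).round(1))
```

```text
bar [ 0.5559 -0.2376  0.2741] 15.706146137357797 [[-0.6, 2.1], [0.6, 2.9], [-0.2, -1.8], [0.2, -1.5]] [[ 0.5367 -0.243   0.155 ]]
0.05 dock [ 0.5568 -0.2422  0.2738] 15.685860852004298 [[-2.1, -1.0], [1.8, -0.5], [-1.1, 2.5], [1.4, 3.7]]
0.06 dock [ 0.5562 -0.2406  0.2746] 15.731079505360787 [[-4.0, -1.0], [4.1, -0.6], [-2.5, 5.2], [3.2, 6.4]]
[[ 0.5369 -0.246   0.155 ]]
[[348.5 193. ]
 [344.6 263.3]] [[350.  203.2]
 [344.6 259.6]]
TCP px [[284.5 267.1]]
```

Estimates agree: yaw is 15.7° and the bar centre is at (0.5367, -0.242, 0.155). I'll align the tool and go down to TCP z = 0.136.

Emit:
move_arm --targets '[{"dx":0.35,"dy":-1,"dz":0,"rx":0,"ry":0,"rz":-0.02},{"dx":0.35,"dy":-1,"dz":0,"rx":0,"ry":0,"rz":-0.02},{"dx":0.3,"dy":-0.96,"dz":0,"rx":0,"ry":0,"rz":-0.007},{"dx":0,"dy":0,"dz":-1,"rx":0,"ry":0,"rz":0},{"dx":0,"dy":0,"dz":-1,"rx":0,"ry":0,"rz":0},{"dx":0,"dy":0,"dz":-1,"rx":0,"ry":0,"rz":0},{"dx":0,"dy":0,"dz":-1,"rx":0,"ry":0,"rz":0},{"dx":0,"dy":0,"dz":-0.6,"rx":0,"ry":0,"rz":0},{"dx":0,"dy":0,"dz":0,"rx":0,"ry":0,"rz":0},{"dx":0,"dy":0,"dz":0,"rx":0,"ry":0,"rz":0}]'

```text
t: 5.2
tcp_pos: [0.5366, -0.2399, 0.1871]
tool_rot: [0.603, 0.798, 0.0, 0.001]
force: [0.3, -0.3, 0.3]
finger_gap: 1.004
gripper_force: 0.0
```

Run:
```python
from h import *
s=sensors.sense();print(s["t"],s["tcp_pos"].round(4),R.from_quat(s["tool_rot"]).as_matrix().round(3).tolist(),s["force"])
m=cams.camera_model("wrist");np.save("w3.npy",m,allow_pickle=True)
im=cams.snapshot("wrist");cv2.imwrite("pics/w3.png",im[:,:,::-1])
print(proj("wrist",W([.556,-.2375,.2741],[[-.027,-.032,.166],[-.013,-.032,.166],[-.013,.032,.166],[-.027,.032,.166]]),m).round(0).tolist(), proj("wrist",[s["tcp_pos"]+[0,0,.0187]],m))
```

```text
5.2 [ 0.5366 -0.2399  0.1871] [[-0.274, 0.962, 0.001], [0.962, 0.274, -0.001], [-0.001, 0.001, -1.0]] [ 0.33591053 -0.30121285  0.33593213]
[[273.0, 284.0], [294.0, 284.0], [295.0, 190.0], [272.0, 190.0]] [[284.56972042 266.9203436 ]]
```

View pics/w3.png

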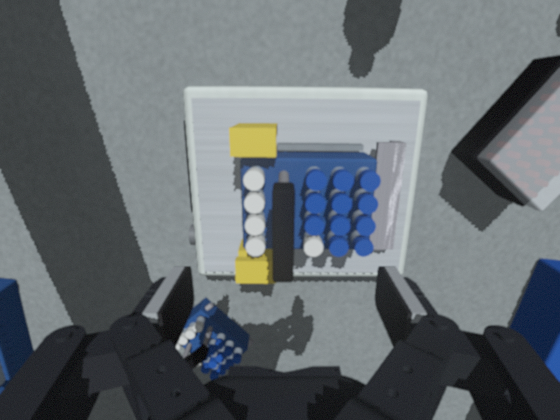

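The bar runs from (284,183) to (283,282), centred between the fingers as predicted. Now I'll descend and close on it.

Emit:
move_arm --targets '[{"dx":0,"dy":-0.04,"dz":-0.7,"rx":0,"ry":0,"rz":0},{"dx":0,"dy":-0.04,"dz":-0.7,"rx":0,"ry":0,"rz":0},{"dx":0,"dy":0,"dz":-0.4,"rx":0,"ry":0,"rz":0},{"dx":0,"dy":0,"dz":-0.24,"rx":0,"ry":0,"rz":0},{"dx":0,"dy":0,"dz":0,"rx":0,"ry":0,"rz":0},{"dx":0,"dy":0,"dz":0,"rx":0,"ry":0,"rz":0},{"dx":0,"dy":0,"dz":0,"rx":0,"ry":0,"rz":0},{"dx":0,"dy":0,"dz":0,"rx":0,"ry":0,"rz":0},{"dx":0,"dy":0,"dz":0,"rx":0,"ry":0,"rz":0},{"dx":0,"dy":0,"dz":0,"rx":0,"ry":0,"rz":0}]'

```text
t: 6.5
tcp_pos: [0.536, -0.2418, 0.1353]
tool_rot: [0.603, 0.798, -0.0, 0.0]
force: [0.6, 0.9, 0.1]
finger_gap: 1.002
gripper_force: 0.0
```

Emit:
move_arm --targets '[{"dx":0,"dy":0,"dz":0,"rx":0,"ry":0,"rz":0},{"dx":0,"dy":0,"dz":0,"rx":0,"ry":0,"rz":0},{"dx":0,"dy":0,"dz":0,"rx":0,"ry":0,"rz":0},{"dx":0,"dy":0,"dz":0,"rx":0,"ry":0,"rz":0},{"dx":0,"dy":0,"dz":0,"rx":0,"ry":0,"rz":0},{"dx":0,"dy":0,"dz":0,"rx":0,"ry":0,"rz":0},{"dx":0,"dy":0,"dz":0,"rx":0,"ry":0,"rz":0},{"dx":0,"dy":0,"dz":0,"rx":0,"ry":0,"rz":0},{"dx":0,"dy":0,"dz":0,"rx":0,"ry":0,"rz":0},{"dx":0,"dy":0,"dz":0,"rx":0,"ry":0,"rz":0}]' --claw 0 --newtons 50

```text
t: 7.75
tcp_pos: [0.5363, -0.2418, 0.1354]
tool_rot: [0.603, 0.798, 0.0, 0.0]
force: [2.2, 0.4, 0.6]
finger_gap: 0.146
gripper_force: 51.5
```

Run:
```python
from h import *
s=sensors.sense();print(s["t"],s["tcp_pos"].round(5),R.from_quat(s["tool_rot"]).as_rotvec(True).round(2),s["force"].round(2),s["ft_torque"].round(3),s["finger_gap"],s["gripper_force"])
# motion for tip about tongue edge: per angle a, TCP shift in world
yaw=.274; ux=np.array([np.cos(yaw),np.sin(yaw),0]); uy=np.array([-np.sin(yaw),np.cos(yaw),0])
h=s["tcp_pos"]; 
rel=np.array([-.089,0,h[2]-.06]) # TCP rel tongue edge, dock frame
for rise in (3,4,6,8,10,12,14,16,18,20,22,24,25.5):
    f=lambda a:114*np.sin(a)+25*np.cos(a)-25-rise
    from scipy.optimize import brentq
    a=brentq(f,0,.5)
    d=R.from_rotvec([0,a,0]).apply(rel)-rel; w=d[0]*ux+[0,0,d[2]]
    print(rise,round(np.degrees(a),2),"shift units",(w/.025).round(3),"rot units",(np.degrees(a)/30*uy).round(4))
```

```text
7.75 [ 0.53634 -0.24182  0.13536] [1.0846e+02 1.4360e+02 2.0000e-02] [2.18 0.41 0.64] [ 0.098 -0.357 -0.046] 0.1456303026691936 51.4703232049942
3 1.51 shift units [0.078 0.022 0.093] rot units [-0.0136  0.0485  0.    ]
4 2.02 shift units [0.104 0.029 0.124] rot units [-0.0182  0.0648  0.    ]
6 3.03 shift units [0.158 0.045 0.184] rot units [-0.0274  0.0974  0.    ]
8 4.06 shift units [0.214 0.06  0.244] rot units [-0.0366  0.1301  0.    ]
10 5.08 shift units [0.271 0.076 0.303] rot units [-0.0458  0.1631  0.    ]
12 6.11 shift units [0.329 0.092 0.362] rot units [-0.0551  0.1962  0.    ]
14 7.15 shift units [0.388 0.109 0.42 ] rot units [-0.0645  0.2295  0.    ]
16 8.2 shift units [0.449 0.126 0.477] rot units [-0.0739  0.2631  0.    ]
18 9.25 shift units [0.511 0.144 0.533] rot units [-0.0834  0.2968  0.    ]
20 10.31 shift units [0.575 0.162 0.588] rot units [-0.093   0.3309  0.    ]
22 11.38 shift units [0.64  0.18  0.643] rot units [-0.1026  0.3651  0.    ]
24 12.46 shift units [0.707 0.199 0.697] rot units [-0.1123  0.3997  0.    ]
25.5 13.27 shift units [0.758 0.213 0.737] rot units [-0.1197  0.4258  0.    ]
```

The grasp is good: the gap is about 12–14 mm and the grip 51 N. Now I'll tip it back about the tongue edge, first to about 6 mm of pin rise. The keeper can't be touched below 7 mm.

Emit:
move_arm --targets '[{"dx":0.026,"dy":0.0075,"dz":0.031,"rx":-0.0046,"ry":0.0162,"rz":0},{"dx":0.026,"dy":0.0075,"dz":0.031,"rx":-0.0046,"ry":0.0162,"rz":0},{"dx":0.026,"dy":0.0075,"dz":0.031,"rx":-0.0046,"ry":0.0162,"rz":0},{"dx":0.026,"dy":0.0075,"dz":0.031,"rx":-0.0046,"ry":0.0162,"rz":0},{"dx":0.026,"dy":0.0075,"dz":0.031,"rx":-0.0046,"ry":0.0162,"rz":0},{"dx":0.026,"dy":0.0075,"dz":0.031,"rx":-0.0046,"ry":0.0162,"rz":0},{"dx":0,"dy":0,"dz":0,"rx":0,"ry":0,"rz":0},{"dx":0,"dy":0,"dz":0,"rx":0,"ry":0,"rz":0},{"dx":0,"dy":0,"dz":0,"rx":0,"ry":0,"rz":0},{"dx":0,"dy":0,"dz":0,"rx":0,"ry":0,"rz":0}]'

```text
t: 9.0
tcp_pos: [0.5398, -0.2405, 0.1397]
tool_rot: [0.602, 0.798, -0.021, -0.016]
force: [-0.2, -0.2, -3.2]
finger_gap: 0.143
gripper_force: 50.9
```

```bash
cat >> h.py <<'E'
def st():
    s=sensors.sense();r=(R.from_quat(s["tool_rot"])*R.from_quat([.603,.798,0,0]).inv()).as_rotvec(True)
    ux=np.array([np.cos(.274),np.sin(.274),0]);uy=np.array([-ux[1],ux[0],0])
    d=s["tcp_pos"]-[.53634,-.24182,.13536]
    print("t",round(s["t"],2),"d mm (dock x,y,z)",np.round(1e3*np.array([d@ux,d@uy,d[2]]),2),"tilt",(r@uy).round(2),"F dock",np.round([s["force"]@ux,s["force"]@uy,s["force"][2]],2),"Ty",(s["ft_torque"]@uy).round(3),"Tx",(s["ft_torque"]@ux).round(3),"gap",s["finger_gap"].round(3))
E
python3 -c "from h import *;st()"
```

```text
Traceback (most recent call last):
  File "h.py", line 19, in st
    print("t",round(s["t"],2),"d mm (dock x,y,z)",np.round(1e3*np.array([d@ux,d@uy,d[2]]),2),"tilt",(r@uy).round(2),"F dock",np.round([s["force"]@ux,s["force"]@uy,s["force"][2]],2),"Ty",(s["ft_torque"]@uy).round(3),"Tx",(s["ft_torque"]@ux).round(3),"gap",s["finger_gap"].round(3))
                                                                                                                                                                                                                                                               ^^^^^^^^^^^^^^^^^^^^^
AttributeError: 'float' object has no attribute 'round'
```

```bash
sed -i 's/s\["finger_gap"\].round(3)/round(s["finger_gap"],3)/' h.py; python3 -c "from h import *;st()"
```

```text
t 9.0 d mm (dock x,y,z) [3.74 0.33 4.38] tilt 3.03 F dock [-0.24 -0.17 -3.25] Ty -0.04 Tx -0.076 gap 0.143
```

Emit:
move_arm --targets '[{"dx":0.0087,"dy":0.0024,"dz":0.009,"rx":-0.0014,"ry":0.005,"rz":0},{"dx":0.0087,"dy":0.0024,"dz":0.009,"rx":-0.0014,"ry":0.005,"rz":0},{"dx":0.0087,"dy":0.0024,"dz":0.009,"rx":-0.0014,"ry":0.005,"rz":0},{"dx":0.0087,"dy":0.0024,"dz":0.009,"rx":-0.0014,"ry":0.005,"rz":0},{"dx":0.0087,"dy":0.0024,"dz":0.009,"rx":-0.0014,"ry":0.005,"rz":0},{"dx":0,"dy":0,"dz":0,"rx":0,"ry":0,"rz":0},{"dx":0,"dy":0,"dz":0,"rx":0,"ry":0,"rz":0},{"dx":0,"dy":0,"dz":0,"rx":0,"ry":0,"rz":0},{"dx":0,"dy":0,"dz":0,"rx":0,"ry":0,"rz":0},{"dx":0,"dy":0,"dz":0,"rx":0,"ry":0,"rz":0}]'

```text
t: 10.25
tcp_pos: [0.541, -0.2403, 0.141]
tool_rot: [0.602, 0.798, -0.026, -0.02]
force: [-0.3, -0.6, -3.7]
finger_gap: 0.144
gripper_force: 50.9
```

```bash
python3 -c "from h import *;st()"
```

```text
t 10.25 d mm (dock x,y,z) [4.9  0.22 5.6 ] tilt 3.81 F dock [-0.44 -0.54 -3.7 ] Ty -0.059 Tx 0.025 gap 0.144
```

Emit:
move_arm --targets '[{"dx":0.0087,"dy":0.0024,"dz":0.009,"rx":-0.0014,"ry":0.005,"rz":0},{"dx":0.0087,"dy":0.0024,"dz":0.009,"rx":-0.0014,"ry":0.005,"rz":0},{"dx":0.0087,"dy":0.0024,"dz":0.009,"rx":-0.0014,"ry":0.005,"rz":0},{"dx":0.0087,"dy":0.0024,"dz":0.009,"rx":-0.0014,"ry":0.005,"rz":0},{"dx":0.0087,"dy":0.0024,"dz":0.009,"rx":-0.0014,"ry":0.005,"rz":0},{"dx":0,"dy":0,"dz":0,"rx":0,"ry":0,"rz":0},{"dx":0,"dy":0,"dz":0,"rx":0,"ry":0,"rz":0},{"dx":0,"dy":0,"dz":0,"rx":0,"ry":0,"rz":0},{"dx":0,"dy":0,"dz":0,"rx":0,"ry":0,"rz":0},{"dx":0,"dy":0,"dz":0,"rx":0,"ry":0,"rz":0}]'

```text
t: 11.5
tcp_pos: [0.5421, -0.2401, 0.1421]
tool_rot: [0.602, 0.797, -0.032, -0.024]
force: [0.6, 0.4, -3.4]
finger_gap: 0.147
gripper_force: 50.9
```

```bash
python3 -c "from h import *;st()"
```

```text
t 11.5 d mm (dock x,y,z) [6.   0.15 6.78] tilt 4.58 F dock [ 0.64  0.2  -3.43] Ty -0.054 Tx -0.063 gap 0.147
```

Emit:
move_arm --targets '[{"dx":0.0088,"dy":0.0025,"dz":0.0088,"rx":-0.0014,"ry":0.005,"rz":0},{"dx":0.0088,"dy":0.0025,"dz":0.0088,"rx":-0.0014,"ry":0.005,"rz":0},{"dx":0.0088,"dy":0.0025,"dz":0.0088,"rx":-0.0014,"ry":0.005,"rz":0},{"dx":0.0088,"dy":0.0025,"dz":0.0088,"rx":-0.0014,"ry":0.005,"rz":0},{"dx":0.0088,"dy":0.0025,"dz":0.0088,"rx":-0.0014,"ry":0.005,"rz":0},{"dx":0,"dy":0,"dz":0,"rx":0,"ry":0,"rz":0},{"dx":0,"dy":0,"dz":0,"rx":0,"ry":0,"rz":0},{"dx":0,"dy":0,"dz":0,"rx":0,"ry":0,"rz":0},{"dx":0,"dy":0,"dz":0,"rx":0,"ry":0,"rz":0},{"dx":0,"dy":0,"dz":0,"rx":0,"ry":0,"rz":0}]'

```text
t: 12.75
tcp_pos: [0.5432, -0.2397, 0.1432]
tool_rot: [0.602, 0.797, -0.037, -0.028]
force: [-0.9, -0.5, -3.1]
finger_gap: 0.147
gripper_force: 50.9
```

```bash
python3 -c "from h import *;st()"
```

```text
t 12.75 d mm (dock x,y,z) [7.14 0.17 7.87] tilt 5.37 F dock [-1.03 -0.21 -3.11] Ty -0.027 Tx 0.0 gap 0.147
```

Emit:
move_arm --targets '[{"dx":0.009,"dy":0.0025,"dz":0.009,"rx":-0.0014,"ry":0.005,"rz":0},{"dx":0.009,"dy":0.0025,"dz":0.009,"rx":-0.0014,"ry":0.005,"rz":0},{"dx":0.009,"dy":0.0025,"dz":0.009,"rx":-0.0014,"ry":0.005,"rz":0},{"dx":0.009,"dy":0.0025,"dz":0.009,"rx":-0.0014,"ry":0.005,"rz":0},{"dx":0.009,"dy":0.0025,"dz":0.009,"rx":-0.0014,"ry":0.005,"rz":0},{"dx":0,"dy":0,"dz":0,"rx":0,"ry":0,"rz":0},{"dx":0,"dy":0,"dz":0,"rx":0,"ry":0,"rz":0},{"dx":0,"dy":0,"dz":0,"rx":0,"ry":0,"rz":0},{"dx":0,"dy":0,"dz":0,"rx":0,"ry":0,"rz":0},{"dx":0,"dy":0,"dz":0,"rx":0,"ry":0,"rz":0}]'

```text
t: 14.0
tcp_pos: [0.5443, -0.2394, 0.1443]
tool_rot: [0.602, 0.797, -0.043, -0.032]
force: [-0.3, 0.6, -2.1]
finger_gap: 0.145
gripper_force: 51.0
```

```bash
python3 -c "from h import *;st()"
```

```text
t 14.0 d mm (dock x,y,z) [8.29 0.18 8.97] tilt 6.15 F dock [-0.12  0.67 -2.15] Ty -0.031 Tx 0.033 gap 0.145
```

Emit:
move_arm --targets '[{"dx":0.009,"dy":0.0025,"dz":0.009,"rx":-0.0014,"ry":0.005,"rz":0},{"dx":0.009,"dy":0.0025,"dz":0.009,"rx":-0.0014,"ry":0.005,"rz":0},{"dx":0.009,"dy":0.0025,"dz":0.009,"rx":-0.0014,"ry":0.005,"rz":0},{"dx":0.009,"dy":0.0025,"dz":0.009,"rx":-0.0014,"ry":0.005,"rz":0},{"dx":0.009,"dy":0.0025,"dz":0.009,"rx":-0.0014,"ry":0.005,"rz":0},{"dx":0,"dy":0,"dz":0,"rx":0,"ry":0,"rz":0},{"dx":0,"dy":0,"dz":0,"rx":0,"ry":0,"rz":0},{"dx":0,"dy":0,"dz":0,"rx":0,"ry":0,"rz":0},{"dx":0,"dy":0,"dz":0,"rx":0,"ry":0,"rz":0},{"dx":0,"dy":0,"dz":0,"rx":0,"ry":0,"rz":0}]'

```text
t: 15.25
tcp_pos: [0.5454, -0.2391, 0.1455]
tool_rot: [0.602, 0.797, -0.048, -0.036]
force: [-0.8, 0.5, -2.5]
finger_gap: 0.142
gripper_force: 50.9
```

```bash
python3 -c "from h import *;st()"
```

```text
t 15.25 d mm (dock x,y,z) [ 9.49  0.16 10.12] tilt 6.92 F dock [-0.66  0.67 -2.49] Ty -0.003 Tx -0.039 gap 0.142
```

Emit:
move_arm --targets '[{"dx":0.009,"dy":0.0025,"dz":0.009,"rx":-0.0014,"ry":0.005,"rz":0},{"dx":0.009,"dy":0.0025,"dz":0.009,"rx":-0.0014,"ry":0.005,"rz":0},{"dx":0.009,"dy":0.0025,"dz":0.009,"rx":-0.0014,"ry":0.005,"rz":0},{"dx":0.009,"dy":0.0025,"dz":0.009,"rx":-0.0014,"ry":0.005,"rz":0},{"dx":0.009,"dy":0.0025,"dz":0.009,"rx":-0.0014,"ry":0.005,"rz":0},{"dx":0,"dy":0,"dz":0,"rx":0,"ry":0,"rz":0},{"dx":0,"dy":0,"dz":0,"rx":0,"ry":0,"rz":0},{"dx":0,"dy":0,"dz":0,"rx":0,"ry":0,"rz":0},{"dx":0,"dy":0,"dz":0,"rx":0,"ry":0,"rz":0},{"dx":0,"dy":0,"dz":0,"rx":0,"ry":0,"rz":0}]'

```text
t: 16.5
tcp_pos: [0.5466, -0.2387, 0.1466]
tool_rot: [0.601, 0.796, -0.053, -0.041]
force: [-0.2, -0.7, -4.1]
finger_gap: 0.145
gripper_force: 50.9
```

```bash
python3 -c "from h import *;st()"
```

```text
t 16.5 d mm (dock x,y,z) [10.72  0.19 11.22] tilt 7.69 F dock [-0.32 -0.59 -4.13] Ty -0.144 Tx -0.044 gap 0.145
```

Torque and force both shifted slightly, which may be the keeper. I'll take a half step to confirm.

Emit:
move_arm --targets '[{"dx":0.009,"dy":0.0025,"dz":0.009,"rx":-0.0014,"ry":0.005,"rz":0},{"dx":0.009,"dy":0.0025,"dz":0.009,"rx":-0.0014,"ry":0.005,"rz":0},{"dx":0.0045,"dy":0.0013,"dz":0.0045,"rx":-0.0007,"ry":0.0025,"rz":0},{"dx":0,"dy":0,"dz":0,"rx":0,"ry":0,"rz":0},{"dx":0,"dy":0,"dz":0,"rx":0,"ry":0,"rz":0},{"dx":0,"dy":0,"dz":0,"rx":0,"ry":0,"rz":0},{"dx":0,"dy":0,"dz":0,"rx":0,"ry":0,"rz":0},{"dx":0,"dy":0,"dz":0,"rx":0,"ry":0,"rz":0},{"dx":0,"dy":0,"dz":0,"rx":0,"ry":0,"rz":0},{"dx":0,"dy":0,"dz":0,"rx":0,"ry":0,"rz":0}]'

```text
t: 17.75
tcp_pos: [0.5471, -0.2386, 0.1471]
tool_rot: [0.601, 0.796, -0.056, -0.043]
force: [0.2, -0.5, -4.9]
finger_gap: 0.143
gripper_force: 50.8
```

```bash
python3 -c "from h import *;st()"
```

```text
t 17.75 d mm (dock x,y,z) [11.2   0.21 11.76] tilt 8.1 F dock [ 0.06 -0.52 -4.92] Ty -0.226 Tx -0.011 gap 0.143
```

That is the keeper: the torque grows steadily with further rise, with contact from about 13.9 mm. I'll back off about 3.3 mm at the pins into the opening, then draw only 7 mm and check the force.

Emit:
move_arm --targets '[{"dx":-0.0248,"dy":-0.0069,"dz":-0.0248,"rx":0.0039,"ry":-0.0138,"rz":0},{"dx":-0.0248,"dy":-0.0069,"dz":-0.0248,"rx":0.0039,"ry":-0.0138,"rz":0},{"dx":-0.0248,"dy":-0.0069,"dz":-0.0248,"rx":0.0039,"ry":-0.0138,"rz":0},{"dx":-0.0248,"dy":-0.0069,"dz":-0.0248,"rx":0.0039,"ry":-0.0138,"rz":0},{"dx":-0.05,"dy":-0.014,"dz":0,"rx":0,"ry":0,"rz":0},{"dx":-0.05,"dy":-0.014,"dz":0,"rx":0,"ry":0,"rz":0},{"dx":-0.05,"dy":-0.014,"dz":0,"rx":0,"ry":0,"rz":0},{"dx":-0.06,"dy":-0.017,"dz":0,"rx":0,"ry":0,"rz":0},{"dx":-0.06,"dy":-0.017,"dz":0,"rx":0,"ry":0,"rz":0},{"dx":0,"dy":0,"dz":0,"rx":0,"ry":0,"rz":0}]'

```text
t: 19.0
tcp_pos: [0.5382, -0.2412, 0.1448]
tool_rot: [0.602, 0.797, -0.044, -0.033]
force: [0.6, 1.7, -3.4]
finger_gap: 0.142
gripper_force: 50.8
```

```bash
python3 -c "from h import *;st()"
```

```text
t 19.0 d mm (dock x,y,z) [1.97 0.04 9.43] tilt 6.32 F dock [ 1.01  1.43 -3.44] Ty -0.361 Tx -0.011 gap 0.142
```

Emit:
move_arm --targets '[{"dx":-0.0,"dy":0,"dz":0.006,"rx":0,"ry":0,"rz":0},{"dx":0,"dy":0,"dz":0.006,"rx":0,"ry":0,"rz":0},{"dx":-0.03,"dy":-0.008,"dz":0,"rx":0,"ry":0,"rz":0},{"dx":-0.03,"dy":-0.008,"dz":0,"rx":0,"ry":0,"rz":0},{"dx":-0.03,"dy":-0.008,"dz":0,"rx":0,"ry":0,"rz":0},{"dx":-0.03,"dy":-0.008,"dz":0,"rx":0,"ry":0,"rz":0},{"dx":0,"dy":0,"dz":0,"rx":0,"ry":0,"rz":0},{"dx":0,"dy":0,"dz":0,"rx":0,"ry":0,"rz":0},{"dx":0,"dy":0,"dz":0,"rx":0,"ry":0,"rz":0},{"dx":0,"dy":0,"dz":0,"rx":0,"ry":0,"rz":0}]'

```text
t: 20.25
tcp_pos: [0.5366, -0.2419, 0.1455]
tool_rot: [0.602, 0.797, -0.043, -0.032]
force: [6.1, 3.0, -2.6]
finger_gap: 0.15
gripper_force: 51.0
```

```bash
python3 -c "from h import *;st()"
```

```text
t 20.25 d mm (dock x,y,z) [ 0.2  -0.12 10.13] tilt 6.16 F dock [ 6.71  1.26 -2.64] Ty -1.307 Tx 0.208 gap 0.15
```

It is blocked: Fx is about 7 N where the sill should be. I'll back off and feel the top of the opening again.

Emit:
move_arm --targets '[{"dx":0.1,"dy":0.028,"dz":0,"rx":0,"ry":0,"rz":0},{"dx":0.1,"dy":0.028,"dz":0,"rx":0,"ry":0,"rz":0},{"dx":0.0165,"dy":0.0046,"dz":0.016,"rx":-0.0026,"ry":0.0092,"rz":0},{"dx":0.0165,"dy":0.0046,"dz":0.016,"rx":-0.0026,"ry":0.0092,"rz":0},{"dx":0.0165,"dy":0.0046,"dz":0.016,"rx":-0.0026,"ry":0.0092,"rz":0},{"dx":0.0165,"dy":0.0046,"dz":0.016,"rx":-0.0026,"ry":0.0092,"rz":0},{"dx":0.0165,"dy":0.0046,"dz":0.016,"rx":-0.0026,"ry":0.0092,"rz":0},{"dx":0.0165,"dy":0.0046,"dz":0.016,"rx":-0.0026,"ry":0.0092,"rz":0},{"dx":0,"dy":0,"dz":0,"rx":0,"ry":0,"rz":0},{"dx":0,"dy":0,"dz":0,"rx":0,"ry":0,"rz":0}]'

```text
t: 21.5
tcp_pos: [0.5424, -0.2398, 0.1472]
tool_rot: [0.601, 0.796, -0.056, -0.043]
force: [0.7, -0.4, -5.8]
finger_gap: 0.141
gripper_force: 50.8
```

```bash
python3 -c "from h import *;st()"
```

```text
t 21.5 d mm (dock x,y,z) [ 6.37  0.3  11.88] tilt 8.09 F dock [ 0.56 -0.62 -5.78] Ty -0.142 Tx 0.014 gap 0.141
```

Emit:
move_arm --targets '[{"dx":0.0093,"dy":0.0026,"dz":0.0088,"rx":-0.0014,"ry":0.005,"rz":0},{"dx":0.0093,"dy":0.0026,"dz":0.0088,"rx":-0.0014,"ry":0.005,"rz":0},{"dx":0.0093,"dy":0.0026,"dz":0.0088,"rx":-0.0014,"ry":0.005,"rz":0},{"dx":0.0093,"dy":0.0026,"dz":0.0088,"rx":-0.0014,"ry":0.005,"rz":0},{"dx":0.0093,"dy":0.0026,"dz":0.0088,"rx":-0.0014,"ry":0.005,"rz":0},{"dx":0,"dy":0,"dz":0,"rx":0,"ry":0,"rz":0},{"dx":0,"dy":0,"dz":0,"rx":0,"ry":0,"rz":0},{"dx":0,"dy":0,"dz":0,"rx":0,"ry":0,"rz":0},{"dx":0,"dy":0,"dz":0,"rx":0,"ry":0,"rz":0},{"dx":0,"dy":0,"dz":0,"rx":0,"ry":0,"rz":0}]'

```text
t: 22.75
tcp_pos: [0.5435, -0.2396, 0.1485]
tool_rot: [0.601, 0.796, -0.062, -0.047]
force: [-0.0, -0.6, -4.2]
finger_gap: 0.144
gripper_force: 50.8
```

```bash
python3 -c "from h import *;st()"
```

```text
t 22.75 d mm (dock x,y,z) [ 7.47  0.22 13.12] tilt 8.88 F dock [-0.18 -0.6  -4.19] Ty -0.159 Tx 0.008 gap 0.144
```

Emit:
move_arm --targets '[{"dx":0.0095,"dy":0.0027,"dz":0.0085,"rx":-0.0014,"ry":0.005,"rz":0},{"dx":0.0095,"dy":0.0027,"dz":0.0085,"rx":-0.0014,"ry":0.005,"rz":0},{"dx":0.0095,"dy":0.0027,"dz":0.0085,"rx":-0.0014,"ry":0.005,"rz":0},{"dx":0.0095,"dy":0.0027,"dz":0.0085,"rx":-0.0014,"ry":0.005,"rz":0},{"dx":0.0095,"dy":0.0027,"dz":0.0085,"rx":-0.0014,"ry":0.005,"rz":0},{"dx":0,"dy":0,"dz":0,"rx":0,"ry":0,"rz":0},{"dx":0,"dy":0,"dz":0,"rx":0,"ry":0,"rz":0},{"dx":0,"dy":0,"dz":0,"rx":0,"ry":0,"rz":0},{"dx":0,"dy":0,"dz":0,"rx":0,"ry":0,"rz":0},{"dx":0,"dy":0,"dz":0,"rx":0,"ry":0,"rz":0}]'

```text
t: 24.0
tcp_pos: [0.544, -0.2393, 0.1489]
tool_rot: [0.6, 0.795, -0.067, -0.052]
force: [-4.3, -2.8, -14.8]
finger_gap: 0.144
gripper_force: 49.5
```

```bash
python3 -c "from h import *;st()"
```

```text
t 24.0 d mm (dock x,y,z) [ 8.03  0.4  13.55] tilt 9.74 F dock [ -4.92  -1.57 -14.84] Ty 0.163 Tx -0.484 gap 0.144
```

Now the contact is clear: 10 N down on the left pin. I'll back off about 2.2 mm at the pins and test a short draw.

Emit:
move_arm --targets '[{"dx":-0.0233,"dy":-0.0067,"dz":-0.0207,"rx":0.0034,"ry":-0.0122,"rz":0},{"dx":-0.0233,"dy":-0.0067,"dz":-0.0207,"rx":0.0034,"ry":-0.0122,"rz":0},{"dx":-0.0233,"dy":-0.0067,"dz":-0.0207,"rx":0.0034,"ry":-0.0122,"rz":0},{"dx":-0.043,"dy":-0.012,"dz":0,"rx":0,"ry":0,"rz":0},{"dx":-0.043,"dy":-0.012,"dz":0,"rx":0,"ry":0,"rz":0},{"dx":-0.043,"dy":-0.012,"dz":0,"rx":0,"ry":0,"rz":0},{"dx":-0.043,"dy":-0.012,"dz":0,"rx":0,"ry":0,"rz":0},{"dx":0,"dy":0,"dz":0,"rx":0,"ry":0,"rz":0},{"dx":0,"dy":0,"dz":0,"rx":0,"ry":0,"rz":0},{"dx":0,"dy":0,"dz":0,"rx":0,"ry":0,"rz":0}]'

```text
t: 25.25
tcp_pos: [0.5387, -0.241, 0.1479]
tool_rot: [0.601, 0.796, -0.059, -0.045]
force: [-0.2, 0.1, -4.7]
finger_gap: 0.148
gripper_force: 50.8
```

```bash
python3 -c "from h import *;st()"
```

```text
t 25.25 d mm (dock x,y,z) [ 2.51  0.17 12.57] tilt 8.51 F dock [-0.2   0.14 -4.66] Ty -0.149 Tx -0.006 gap 0.148
```

It draws freely. I'll continue out along the dock's front axis.

Emit:
move_arm --targets '[{"dx":-0.08,"dy":-0.0225,"dz":0,"rx":0,"ry":0,"rz":0},{"dx":-0.08,"dy":-0.0225,"dz":0,"rx":0,"ry":0,"rz":0},{"dx":-0.08,"dy":-0.0225,"dz":0,"rx":0,"ry":0,"rz":0},{"dx":-0.08,"dy":-0.0225,"dz":0,"rx":0,"ry":0,"rz":0},{"dx":-0.08,"dy":-0.0225,"dz":0,"rx":0,"ry":0,"rz":0},{"dx":-0.08,"dy":-0.0225,"dz":0,"rx":0,"ry":0,"rz":0},{"dx":-0.08,"dy":-0.0225,"dz":0,"rx":0,"ry":0,"rz":0},{"dx":-0.08,"dy":-0.0225,"dz":0,"rx":0,"ry":0,"rz":0},{"dx":-0.08,"dy":-0.0225,"dz":0,"rx":0,"ry":0,"rz":0},{"dx":-0.08,"dy":-0.0225,"dz":0,"rx":0,"ry":0,"rz":0}]'

```text
t: 26.5
tcp_pos: [0.5185, -0.2466, 0.148]
tool_rot: [0.601, 0.796, -0.059, -0.045]
force: [-0.8, -0.3, -5.4]
finger_gap: 0.145
gripper_force: 50.8
```

```bash
python3 -c "from h import *;st()"
```

```text
t 26.5 d mm (dock x,y,z) [-18.47   0.18  12.64] tilt 8.51 F dock [-0.88 -0.08 -5.43] Ty -0.124 Tx -0.018 gap 0.145
```

The rack has been drawn 30 mm with the pins and tongue clear. I'll draw a bit more for margin, then lift and level it.

Emit:
move_arm --targets '[{"dx":-0.1,"dy":-0.028,"dz":0,"rx":0,"ry":0,"rz":0},{"dx":-0.1,"dy":-0.028,"dz":0,"rx":0,"ry":0,"rz":0},{"dx":-0.1,"dy":-0.028,"dz":0,"rx":0,"ry":0,"rz":0},{"dx":-0.1,"dy":-0.028,"dz":0,"rx":0,"ry":0,"rz":0},{"dx":-0.1,"dy":-0.028,"dz":0,"rx":0,"ry":0,"rz":0},{"dx":-0.1,"dy":-0.028,"dz":0,"rx":0,"ry":0,"rz":0},{"dx":-0.1,"dy":-0.028,"dz":0.2,"rx":0,"ry":0,"rz":0},{"dx":0,"dy":0,"dz":0.6,"rx":0,"ry":0,"rz":0},{"dx":0,"dy":0,"dz":0.9,"rx":0,"ry":0,"rz":0},{"dx":0,"dy":0,"dz":0.9,"rx":0,"ry":0,"rz":0}]'

```text
t: 27.75
tcp_pos: [0.5015, -0.2516, 0.2147]
tool_rot: [0.601, 0.796, -0.059, -0.044]
force: [-0.3, -0.2, -4.5]
finger_gap: 0.143
gripper_force: 50.8
```

Emit:
move_arm --targets '[{"dx":0,"dy":0,"dz":1,"rx":0.0384,"ry":-0.1365,"rz":0},{"dx":0,"dy":0,"dz":1,"rx":0.0384,"ry":-0.1365,"rz":0},{"dx":0.05,"dy":0.5,"dz":0,"rx":0,"ry":0,"rz":-0.029},{"dx":0.05,"dy":0.97,"dz":0,"rx":0,"ry":0,"rz":-0.029},{"dx":0.05,"dy":0.97,"dz":0,"rx":0,"ry":0,"rz":-0.029},{"dx":0.05,"dy":0.97,"dz":0,"rx":0,"ry":0,"rz":-0.029},{"dx":0.05,"dy":0.97,"dz":0,"rx":0,"ry":0,"rz":-0.029},{"dx":0.05,"dy":0.97,"dz":0,"rx":0,"ry":0,"rz":-0.029},{"dx":0.05,"dy":0.97,"dz":0,"rx":0,"ry":0,"rz":-0.029},{"dx":0.05,"dy":0.97,"dz":0,"rx":0,"ry":0,"rz":-0.029}]'

```text
t: 29.0
tcp_pos: [0.5103, -0.0671, 0.2621]
tool_rot: [0.65, 0.76, -0.001, -0.001]
force: [0.2, -0.2, -3.8]
finger_gap: 0.149
gripper_force: 50.8
```

Emit:
move_arm --targets '[{"dx":0.05,"dy":0.97,"dz":0,"rx":0,"ry":0,"rz":-0.029},{"dx":0.05,"dy":0.97,"dz":0,"rx":0,"ry":0,"rz":-0.029},{"dx":0.05,"dy":0.97,"dz":0,"rx":0,"ry":0,"rz":-0.029},{"dx":0.05,"dy":0.97,"dz":0,"rx":0,"ry":0,"rz":-0.029},{"dx":0.05,"dy":0.97,"dz":0,"rx":0,"ry":0,"rz":-0.029},{"dx":0.05,"dy":0.97,"dz":0,"rx":0,"ry":0,"rz":-0.029},{"dx":0.05,"dy":0.97,"dz":0,"rx":0,"ry":0,"rz":-0.029},{"dx":0.05,"dy":0.97,"dz":0,"rx":0,"ry":0,"rz":-0.029},{"dx":0.05,"dy":0.97,"dz":0,"rx":0,"ry":0,"rz":-0.029},{"dx":0.05,"dy":0.97,"dz":0,"rx":0,"ry":0,"rz":-0.029}]'

```text
t: 30.25
tcp_pos: [0.5222, 0.175, 0.262]
tool_rot: [0.706, 0.708, -0.002, -0.001]
force: [0.7, 0.2, -5.2]
finger_gap: 0.141
gripper_force: 50.8
```

Run:
```python
from h import *
s=sensors.sense();print(s["t"],s["tcp_pos"].round(4),R.from_quat(s["tool_rot"]).as_matrix().round(3).tolist(),s["force"],s["finger_gap"])
```

```text
30.25 [0.5222 0.175  0.262 ] [[-0.004, 1.0, -0.003], [1.0, 0.004, -0.001], [-0.001, -0.003, -1.0]] [ 0.6842925   0.20538177 -5.21349567] 0.14146790281007418
```

Emit:
move_arm --targets '[{"dx":0.06,"dy":0.9,"dz":0,"rx":0,"ry":0,"rz":-0.02},{"dx":0.06,"dy":0.9,"dz":0,"rx":0,"ry":0,"rz":-0.02},{"dx":0.05,"dy":0.6,"dz":0,"rx":0,"ry":0,"rz":-0.02},{"dx":0,"dy":0,"dz":-0.8,"rx":0,"ry":0,"rz":0},{"dx":0,"dy":0,"dz":-1,"rx":0,"ry":0,"rz":0},{"dx":0,"dy":0,"dz":-1,"rx":0,"ry":0,"rz":0},{"dx":0,"dy":0,"dz":-1,"rx":0,"ry":0,"rz":0},{"dx":0,"dy":0,"dz":-1,"rx":0,"ry":0,"rz":0},{"dx":0,"dy":0,"dz":-0.6,"rx":0,"ry":0,"rz":0},{"dx":0,"dy":0,"dz":0,"rx":0,"ry":0,"rz":0}]'

```text
t: 31.5
tcp_pos: [0.5268, 0.2332, 0.1267]
tool_rot: [0.717, 0.697, -0.002, -0.001]
force: [0.3, 0.2, -5.6]
finger_gap: 0.144
gripper_force: 50.8
```

Run:
```python
from h import *
s=sensors.sense();print(s["t"],s["tcp_pos"].round(4),R.from_quat(s["tool_rot"]).as_matrix().round(3).tolist(),s["force"],s["finger_gap"])
a=cams.snapshot("scene")[:,:,::-1][160:320,360:520]
cv2.imwrite("pics/s2.png",cv2.resize(a,None,fx=3.7,fy=3.7,interpolation=cv2.INTER_CUBIC))
```

```text
31.5 [0.5268 0.2332 0.1267] [[0.028, 1.0, -0.003], [1.0, -0.028, -0.001], [-0.001, -0.003, -1.0]] [ 0.34165021  0.17532511 -5.5857438 ] 0.14371379545889493
```

View pics/s2.png

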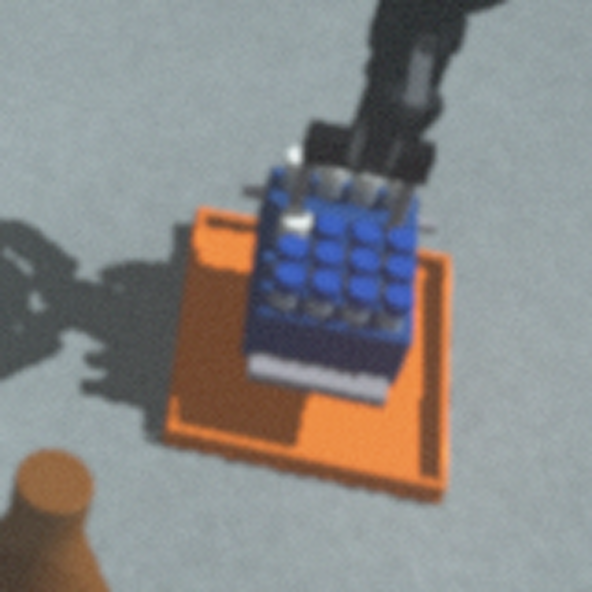

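The rack hangs level over the tray, aligned with its walls (rack (245..418, 165..400), tray (165..450, 210..500) in the crop). I'll lower it gently.

Emit:
move_arm --targets '[{"dx":0,"dy":0,"dz":-0.5,"rx":0,"ry":0,"rz":0},{"dx":0,"dy":0,"dz":-0.5,"rx":0,"ry":0,"rz":0},{"dx":0,"dy":0,"dz":-0.3,"rx":0,"ry":0,"rz":0},{"dx":0,"dy":0,"dz":-0.2,"rx":0,"ry":0,"rz":0},{"dx":0,"dy":0,"dz":-0.1,"rx":0,"ry":0,"rz":0},{"dx":0,"dy":0,"dz":-0.06,"rx":0,"ry":0,"rz":0},{"dx":0,"dy":0,"dz":-0.06,"rx":0,"ry":0,"rz":0},{"dx":0,"dy":0,"dz":-0.04,"rx":0,"ry":0,"rz":0},{"dx":0,"dy":0,"dz":0,"rx":0,"ry":0,"rz":0},{"dx":0,"dy":0,"dz":0,"rx":0,"ry":0,"rz":0}]'

```text
t: 32.8
tcp_pos: [0.5279, 0.2333, 0.0841]
tool_rot: [0.717, 0.697, 0.0, 0.0]
force: [-0.1, -0.3, -4.5]
finger_gap: 0.143
gripper_force: 50.8
```

Run:
```python
from h import *
s=sensors.sense();print(s["t"],s["tcp_pos"].round(4),s["force"],s["ft_torque"],s["finger_gap"])
```

```text
32.8 [0.5279 0.2333 0.0841] [-0.14059566 -0.32458008 -4.45011646] [0.04314075 0.11038361 0.04548761] 0.14332366577834157
```

Emit:
move_arm --targets '[{"dx":0,"dy":0,"dz":-0.03,"rx":0,"ry":0,"rz":0},{"dx":0,"dy":0,"dz":-0.03,"rx":0,"ry":0,"rz":0},{"dx":0,"dy":0,"dz":-0.03,"rx":0,"ry":0,"rz":0},{"dx":0,"dy":0,"dz":-0.03,"rx":0,"ry":0,"rz":0},{"dx":0,"dy":0,"dz":-0.02,"rx":0,"ry":0,"rz":0},{"dx":0,"dy":0,"dz":-0.02,"rx":0,"ry":0,"rz":0},{"dx":0,"dy":0,"dz":0,"rx":0,"ry":0,"rz":0},{"dx":0,"dy":0,"dz":0,"rx":0,"ry":0,"rz":0},{"dx":0,"dy":0,"dz":0,"rx":0,"ry":0,"rz":0},{"dx":0,"dy":0,"dz":0,"rx":0,"ry":0,"rz":0}]'

```text
t: 34.05
tcp_pos: [0.5276, 0.2333, 0.0804]
tool_rot: [0.717, 0.697, -0.0, -0.0]
force: [-3.7, 0.1, 4.4]
finger_gap: 0.146
gripper_force: 51.9
```

It is down: the floor carries the rack's weight plus about 4 N. Releasing and retreating.

Emit:
move_arm --targets '[{"dx":0,"dy":0,"dz":0,"rx":0,"ry":0,"rz":0},{"dx":0,"dy":0,"dz":0,"rx":0,"ry":0,"rz":0},{"dx":0,"dy":0,"dz":0,"rx":0,"ry":0,"rz":0},{"dx":0,"dy":0,"dz":0,"rx":0,"ry":0,"rz":0},{"dx":0,"dy":0,"dz":0,"rx":0,"ry":0,"rz":0},{"dx":0,"dy":0,"dz":0,"rx":0,"ry":0,"rz":0},{"dx":0,"dy":0,"dz":0,"rx":0,"ry":0,"rz":0},{"dx":0,"dy":0,"dz":0,"rx":0,"ry":0,"rz":0},{"dx":0,"dy":0,"dz":0,"rx":0,"ry":0,"rz":0},{"dx":0,"dy":0,"dz":0,"rx":0,"ry":0,"rz":0}]' --claw 100

```text
t: 35.3
tcp_pos: [0.5279, 0.2333, 0.08]
tool_rot: [0.717, 0.697, -0.0, -0.0]
force: [-0.0, -0.0, -0.6]
finger_gap: 0.999
gripper_force: 0.0
```

Emit:
move_arm --targets '[{"dx":0,"dy":0,"dz":0.3,"rx":0,"ry":0,"rz":0},{"dx":0,"dy":0,"dz":0.6,"rx":0,"ry":0,"rz":0},{"dx":0,"dy":0,"dz":1,"rx":0,"ry":0,"rz":0},{"dx":0,"dy":0,"dz":1,"rx":0,"ry":0,"rz":0},{"dx":0,"dy":0,"dz":1,"rx":0,"ry":0,"rz":0},{"dx":0,"dy":0,"dz":1,"rx":0,"ry":0,"rz":0},{"dx":0,"dy":0,"dz":0.5,"rx":0,"ry":0,"rz":0},{"dx":0,"dy":0,"dz":0,"rx":0,"ry":0,"rz":0},{"dx":0,"dy":0,"dz":0,"rx":0,"ry":0,"rz":0},{"dx":0,"dy":0,"dz":0,"rx":0,"ry":0,"rz":0}]'

```text
t: 36.55
tcp_pos: [0.5272, 0.2331, 0.2138]
tool_rot: [0.717, 0.697, -0.001, -0.001]
force: [0.6, 0.2, 0.5]
finger_gap: 1.001
gripper_force: 0.0
```

Run:
```python
from h import *
s=sensors.sense();print(s["t"],s["tcp_pos"].round(4),s["force"],s["finger_gap"],s["gripper_force"])
a=cams.snapshot("scene")[:,:,::-1]
cv2.imwrite("pics/s3.png",a)
```

```text
36.55 [0.5272 0.2331 0.2138] [0.64653161 0.18196773 0.46886733] 1.0010584883136064 0.0
```

View pics/s3.png

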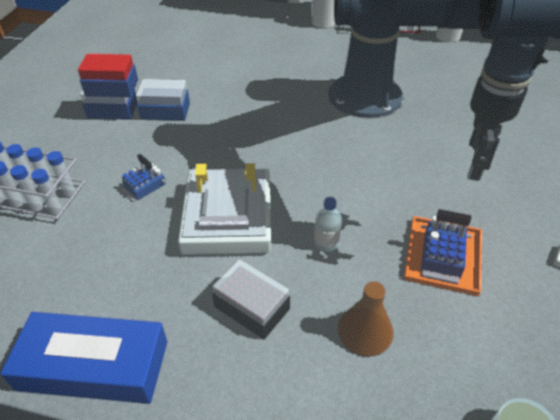

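The rack stands flat in the tray at (445,248). The bottle, flask and tip box haven't moved and the gripper is clear.

```bash
python3 -c "
from station import order
print(order.sign_off())"
```

```text
the job is handed in; nothing more can be done
None
```

The blue rack is out of the mixer and standing flat in the orange tray, released, with the bottle, flask and tip box where they were; I handed the job in at about 36.6 s, and the sign-off returned no verdict.

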